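Give the key cutter a shot of lubricant behind its chip guard

ROBOT

A 7-joint arm with a two-finger parallel gripper is mounted at the origin on the work surface. World frame = base frame: x ahead of the robot, y to its left, z up, the work surface at z = 0. Lengths are in m, angles in rad, forces in N, time in s.
With the tool pointing down it reaches from about 0.425 to 0.875 m from the base axis. Payload 8.4 kg.
Tool frame: the origin (TCP) lies midway between the tips of the shut fingers; the grasp point (between the pads) lies 19 mm behind it; z points along the fingers, y is the line along which they close (so a half turn about z gives the same grasp; the last joint's range is limited). The gripper opens to 87 mm and grips with 3 to 60 N. Pads are 19 mm wide; open, the fingers measure 117 mm over their backs; the gripper's body (75 mm by 190 mm) begins 51 mm behind the grasp point.
Start: joints at [-1.211, 0.333, 0.04, 1.465, -0.013, 1.343, -0.059], TCP at [0.288, 0.583, 0.223] pointing down, gripper open.
Joint ranges: [-2.58, 2.58], [-0.38, 2.09], [-1.3, 1.39], [0.25, 2.4], [-1.5, 4.64], [0.08, 2.09], [-2.65, 2.65]. Speed limits (rad/s): [2.22, 2.22, 2.79, 2.79, 3.14, 3.14, 3.14].

INTERFACE

Orientations are given as a unit quaternion [w, x, y, z].
In Python, from workcell import r, optics, job gives the robot as it stands.
- The arm moves only by the shell command python3 -m pendant 'ROWS' [FORCE]. ROWS is JSON, a list that holds one entry, the list of rows, each a list of 7 numbers: the turn, a rotation vector about the tool's x, y, z in degrees, then the shift along the tool's x, y, z in m, then the closure, from -1 (fully open) to 1 (shut). In form: [[[wx, wy, wz, x, y, z, grip], ...]]. A call has 1 to 8 rows; each row is the pose to reach, as a shift and turn from the pose commanded when the call began, along the tool's axes at that moment; what a row does not reach only later rows make up. A row lasts 1/8 s, in which the tool goes at most 62.5 mm and 10.7 degrees, less where a joint would pass 70% of its speed; a pose out of reach is approached as far as the arm can. A call with a gripper value outside its range is refused whole. The fingers move at their own pace and stop on an object; FORCE is the grip in N (left out, the last holds). Time passes only in rows, so rows that repeat a pose let the fingers close. It gives the time, the measured TCP pose, the force, the opening and the grip force at its end, in the units of the state.
- r.state(): the state, without advancing time (a new reading comes with each control period).
- optics.read_camera(name): name is "side" or "top"; returns the picture (384x512x3 uint8, blue, green, red); there is no depth.
- optics.camera_params(name): a dict with "intrinsics" (3x3 intrinsics, pixels), "distortion" ([k1, k2, p1, p2, k3] as OpenCV has them; the pictures are not rectified), "origin" and "orientation" of the camera in the world. Camera axes: x right, y up, looking along -z (the intrinsics and any distortion apply to the point x, -y, -z); pixel columns grow to the right and rows downward; lengths in m; the calibration is good to about 2 mm. A picture is of the moment at which its call begins. camera_params takes no time and is no camera call.
- job.job_done(): hands the job in; it is judged then, once.
The state is a dict: "clock": time; "joint_pos": joint angles; "joint_velocities": joint speeds; "effort": joint torques, N m; "position": TCP position; "eef_rot": TCP orientation; "force": force on the tool from outside, world axes, zero at the start; "wrist_torque": the same for the moment, N m; "gripper_width": finger opening in m; "gripper_force": force on a finger pad.
Only numpy, scipy, OpenCV 4.12 (cv2) and the standard library are available. Lean on these libraries where they do the work, as an engineer would, in place of code of your own. Each camera call takes 0.05 s, during which the arm holds its last target. There are 200 camera calls.

TASK

The brass padlock stands in the way of the key duplicator's bottom-hinged clear guard: first stand it upright on the square rubber mat and let go of it. Then pull the guard fully down, press the cap of the lubricant canister (the narrow one with the spout) all the way down and let it spring back, and push the guard fully shut again. Do not press the wide plain cap of the other canister, and leave the brass lock cylinder, the key gauge, the key tag and the tin of key blanks where they are, and never let the padlock fall over.

Things in the scene. Friction and masses are not known exactly. Their poses are not given: they have to be found in the camera images.
- machine: Fixed cast-iron key duplicator, 310 mm deep, 280 wide. Origin on the counter under the middle of the guard's hinge line (its front edge); x points into the machine, y along the hinge line, z up. Bed top 35 mm high. Cheeks beside the guard at y = +-107 mm, 110 high, 100 deep. From x = 110 mm back: cutter, jaw with knurled knob (128 high), motor head (125 high).
- guard_hinge (a point): Middle of the guard's hinge axis, 20 mm above the counter, on the front edge of the machine; the axis runs along the machine's y.
- guard (a joint): Angle (rad) of the clear guard: 0 shut, 1.1 fully down to the machine's front (-x). May start slightly ajar. Stiff hinge: stays where left, 2-4 N at the bar move it. L-shaped, 190 mm wide: shut, a 4 mm pane stands 105 mm up from the hinge and a 4 mm hood reaches from its top edge 98 mm back over both canister caps (hood top 127 mm above the counter).
- guard_bar (a point): Middle of the guard's steel pull bar: round, 10 mm thick, 130 long along the machine's y, on two 8 mm end posts, 40 mm above the hood's front edge. Turns with the guard: shut, it is 12 mm in front of (machine -x) and 145 mm above the hinge axis. Can be pinched from above at any angle; free on both sides between the posts.
- lube_cap (a joint): Depression of the lubricant canister's sprung nozzle cap in m: 0 up, 0.008 fully down (about 5.5 N), springs back.
- lube_top (a point): Centre of the top of the lubricant nozzle cap, 105 mm above the counter when up. Cap: white, round, 24 mm across, 16 tall, with a 6 mm spout sticking out 22 mm sideways to the cutter (machine +x). Its fixed metal canister, 38 mm across, stands in the bed about 50 mm behind the hinge line, 45 mm left or right of the middle; which side varies.
- clean_cap (a joint): Depression of the other canister's sprung cap in m: 0 up; not to be pressed.
- clean_top (a point): Centre of the top face of the other canister's cap: a plain white disc 40 mm across and 10 tall without spout, at the same height, on the other side of the middle.
- padlock: Loose brass long-shackle padlock, about 0.35 kg, standing in the guard's swing. Origin at the centre of its underside. Body 30 mm along its x, 60 along y, 55 tall; 10 mm round steel shackle in its y-z plane, legs at y = +-21 mm, top bar straight over 26 mm along y, its centre line 115 mm above the origin (overall height 120).
- mat: Square black rubber mat on the counter, 130 x 130 mm, 4 mm thick, fixed, left or right of the guard's swing. Origin at the centre of its underside, x and y along its sides.
- plug: Brass lock cylinder standing on the counter, 38 mm across, 38 tall; bystander. Origin at the centre of its underside.
- gauge: Green anodized key gauge lying flat, 30 x 90 x 5 mm (90 along its y); bystander. Origin at the centre of its underside.
- tag: Chunky orange plastic key tag lying flat in front of the padlock, 34 x 56 x 8 mm (56 along its y); bystander. Origin at the centre of its underside.
- tin: Round steel tin of key blanks standing on the counter beside the mat, 52 mm across, 75 tall with blanks sticking out to 103; bystander. Origin at the centre of its underside.

How it is judged:
By the outcome, as a careful person would: the job done as asked, in the order asked, and still so for the second after the job is handed in, with the robot touching nothing.
It also fails if it takes over 72 s, if anything falls off the work surface, if the arm or the gripper's body presses on something with over 40 N, if the wrist force passes 120 N, or if a joint passes its speed limit or range.

## Working session

There is one attempt and no reset: what is moved stays moved. The work goes in short steps, Python scripts to look and compute and a shell command to move; the robot and the scene stay as the last step left them, time stands still between calls to the robot, and variables do not carry over. Pictures are saved under pics/ and viewed, at most 16 in all, crops included, and the job is handed in when it is done.

```bash
ls; mkdir -p pics
python3 - <<'E'
from workcell import r, optics, job
import cv2,numpy as np
np.set_printoptions(precision=4,suppress=True)
s=r.state();print({k:np.round(v,4) for k,v in s.items()})
for n in("side","top"):
    p=optics.camera_params(n);print(n,p)
    cv2.imwrite(f"pics/{n}0.png",optics.read_camera(n))
E
```

```text
pics
{'clock': np.float64(0.0), 'joint_pos': array([-1.2112,  0.3339,  0.0398,  1.4663, -0.0134,  1.3433, -0.0585]), 'joint_velocities': array([ 0.0002,  0.0015, -0.0005, -0.0004, -0.0003,  0.0004,  0.0001]), 'effort': array([ -0.0016, -65.6347,   1.3342, -40.3815,  -0.0597,   0.0447,
         0.0002]), 'position': array([0.2877, 0.5823, 0.2217]), 'eef_rot': array([-0.0002,  0.2274,  0.9738, -0.0008]), 'force': array([0.1318, 0.1626, 0.216 ]), 'wrist_torque': array([-0.0175,  0.0182,  0.0189]), 'gripper_force': np.float64(0.0), 'gripper_width': np.float64(0.087)}
side {'intrinsics': array([[406.0996,   0.    , 255.5347],
       [  0.    , 406.0996, 188.3974],
       [  0.    ,   0.    ,   1.    ]]), 'distortion': array([0.0099, 0.    , 0.    , 0.    , 0.    ]), 'origin': array([ 0.361 , -0.7159,  0.6313]), 'orientation': array([ 0.8727,  0.4755, -0.0569, -0.0951])}
top {'intrinsics': array([[349.9631,   0.    , 248.1935],
       [  0.    , 349.9631, 184.9724],
       [  0.    ,   0.    ,   1.    ]]), 'distortion': array([-0.0464,  0.    ,  0.    ,  0.    ,  0.    ]), 'origin': array([0.5015, 0.0326, 0.9976]), 'orientation': array([-0.7031, -0.0118,  0.0054,  0.711 ])}
```

View pics/side0.png

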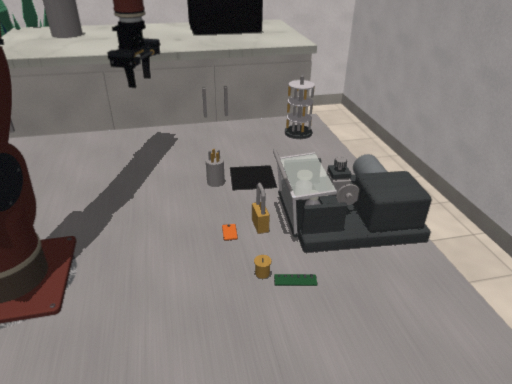

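View pics/top0.png

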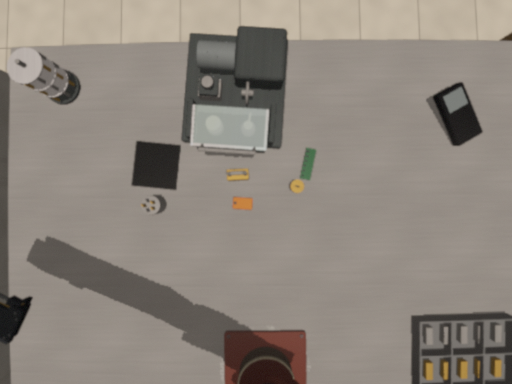

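The side view shows the padlock at (261,215), the mat at (253,178), the tin at (215,172) and the guard at (305,190). In the top view the padlock is at (238,174), the mat at (156,165), the guard at (230,128) with its bar at (229,153), and the tin at (151,205). I'll zoom in next.

```bash
cat > h.py <<'E'
import cv2,numpy as np
from scipy.spatial.transform import Rotation as R
from workcell import r, optics, job
np.set_printoptions(precision=4,suppress=True)
def Rq(q): return R.from_quat(np.roll(q,-1))
def ray(n,uv):
    p=optics.camera_params(n)
    u=cv2.undistortPoints(np.array([[uv]],float),p["intrinsics"],p["distortion"])[0,0]
    d=Rq(p["orientation"]).apply([u[0],-u[1],-1]); return np.array(p["origin"]),d
def plane(n,uv,z):
    o,d=ray(n,uv); return o+d*(z-o[2])/d[2]
def tri(a,b,na="top",nb="side"):
    o1,d1=ray(na,a);o2,d2=ray(nb,b)
    t=np.linalg.lstsq(np.c_[d1,-d2],o2-o1,rcond=None)[0]
    p,q=o1+t[0]*d1,o2+t[1]*d2
    return (p+q)/2,np.linalg.norm(p-q)
def proj(n,P):
    p=optics.camera_params(n)
    c=Rq(p["orientation"]).inv().apply(np.array(P)-p["origin"])*[1,-1,-1]
    return cv2.projectPoints(np.atleast_2d(c).astype(float),np.zeros(3),np.zeros(3),p["intrinsics"],p["distortion"])[0][:,0]
def totool(dw,rot=None):
    s=r.state(); return Rq(s["eef_rot"]).inv().apply(dw)
E
python3 - <<'E'
import cv2,numpy as np
t=cv2.imread("pics/top0.png")[90:220,120:330];s=cv2.imread("pics/side0.png")[145:290,195:370]
a=cv2.resize(t,None,fx=3.8,fy=3.8,interpolation=cv2.INTER_CUBIC)
b=cv2.resize(s,None,fx=4,fy=4,interpolation=cv2.INTER_CUBIC)
cv2.imwrite("pics/tc.png",a);cv2.imwrite("pics/sc.png",b);print(a.shape,b.shape)
E
```

```text
(494, 798, 3) (580, 700, 3)
```

View pics/tc.png

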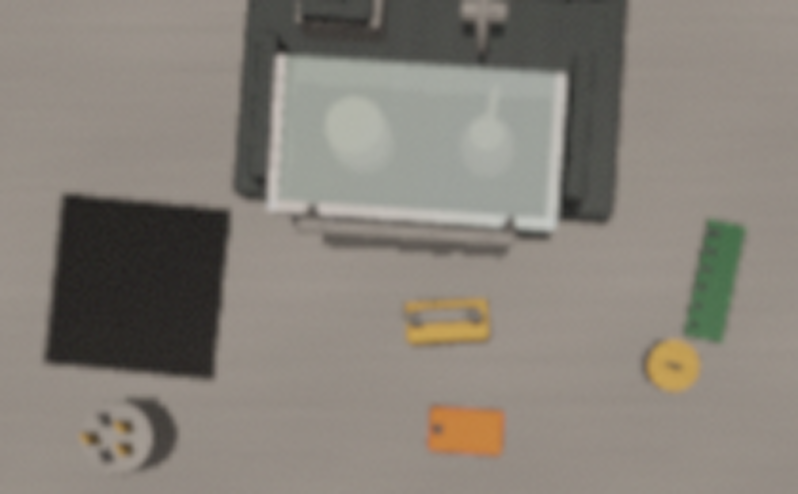

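View pics/sc.png

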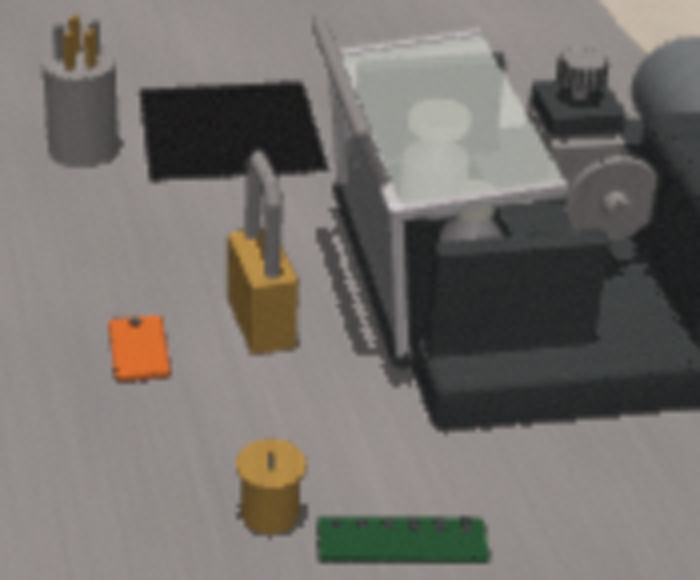

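The lubricant cap with its spout is on the right of the top crop at (488,135), which is world -y. The wide cap is on the left at (355,125). The padlock stands square to the view with its shackle top at crop (448,315), and the bar runs along roughly (300–512, 225–238).

Run:
```python
from h import *
T=lambda x,y:(120+x/3.8-.37,90+y/3.8-.37); S=lambda x,y:(195+x/4-.37,145+y/4-.37)
t=cv2.imread("pics/top0.png");s=cv2.imread("pics/side0.png")
def rect(n,img,z,win,f):
    m=np.zeros(img.shape[:2],np.uint8);x0,x1,y0,y1=win
    m[y0:y1,x0:x1]=f(cv2.cvtColor(img,cv2.COLOR_BGR2HSV)[y0:y1,x0:x1])
    c=max(cv2.findContours(m,0,2)[0],key=cv2.contourArea)
    P=np.array([plane(n,p,z)[:2] for p in c[:,0].astype(float)])
    return cv2.minAreaRect((P*1000).astype(np.float32)),len(P)
print("mat",rect("top",t,.004,(125,190,135,195),lambda h:((h[...,2]<45)*255).astype(np.uint8)))
for z in (.055,): print("lock",rect("top",t,z,(220,255,160,185),lambda h:((h[...,1]>110)*255).astype(np.uint8)))
print("tag",rect("top",t,.008,(225,260,190,215),lambda h:((h[...,1]>110)*255).astype(np.uint8)))
print("mat side corners",[plane("side",S(*q),.004)[:2] for q in [(140,90),(303,84),(327,170),(150,180)]])
print("matcorner tri",tri(T(62,193),S(303,84)),tri(T(230,210),S(327,170)),tri(T(46,362),S(140,90)))
print("tin top",plane("top",T(118,440),.103),"tin base side",plane("side",S(83,150),0))
print("shackle ends L/R",tri(T(418,316),S(257,155)),tri(T(474,316),S(272,185)))
print("lube",tri(T(488,133),S(472,197)),"clean",tri(T(354,124),S(439,115)))
# hood corners
for n,a,b in [("back-left",(277,57),(482,35)),("back-right",(566,72),(563,187)),("front-right",(553,220),(397,208)),("front-left",(270,208),(343,48))]: print(n,tri(T(*a),S(*b)))
print("bar",tri(T(303,225),S(318,20)),tri(T(510,238),S(385,190)))
print("bed front corners",plane("top",T(236,190),.035),plane("top",T(610,220),.035), plane("top",T(232,190),.110))
```

```text
mat (((586.7948608398438, 305.64154052734375), (119.53107452392578, 120.36050415039062), 83.44526672363281), 100)
lock (((554.326416015625, 69.58515167236328), (56.697654724121094, 27.005197525024414), 89.34232330322266), 23)
tag (((474.85125732421875, 59.015987396240234), (54.26438522338867, 32.47574234008789), 84.2103042602539), 15)
mat side corners [array([0.529 , 0.3688]), array([0.6552, 0.352 ]), array([0.6409, 0.2275]), array([0.5144, 0.2407])]
matcorner tri (array([ 0.6587,  0.3652, -0.0037]), np.float64(0.00032940386547208704)) (array([ 0.6433,  0.2359, -0.0016]), np.float64(0.00011049443597269402)) (array([ 0.53  ,  0.3765, -0.0004]), np.float64(0.0004848572530840986))
tin top [0.4735 0.2918 0.103 ] tin base side [0.4743 0.2969 0.    ]
shackle ends L/R (array([0.5547, 0.0871, 0.1139]), np.float64(0.0007724848125870501)) (array([0.5545, 0.0496, 0.1163]), np.float64(0.0015402640855784152))
lube (array([0.6777, 0.0398, 0.0978]), np.float64(0.0036186666201151784)) clean (array([0.6858, 0.1304, 0.1008]), np.float64(0.001038834401862678))
back-left (array([0.7271, 0.1774, 0.1295]), np.float64(0.002740200478390478))
back-right (array([ 0.7101, -0.0119,  0.1337]), np.float64(0.0037481001691830078))
front-right (array([ 0.6149, -0.0028,  0.1265]), np.float64(0.0015678686304508604))
front-left (array([0.6301, 0.1822, 0.1279]), np.float64(0.008755936871207976))
bar (array([0.6096, 0.1561, 0.164 ]), np.float64(3.364717130848949e-05)) (array([0.61  , 0.024 , 0.1214]), np.float64(0.010714238063780539))
bed front corners [0.6527 0.224  0.035 ] [ 0.6272 -0.0481  0.035 ] [0.6409 0.2118 0.11  ]
```

```bash
python3 -m pendant '[[[0,0,-3,-0.04,-0.03,0,-1],[0,0,-7,-0.09,-0.067,0,-1],[0,0,-11,-0.14,-0.104,0,-1],[0,0,-15,-0.19,-0.141,0,-1],[0,0,-19,-0.24,-0.178,0,-1],[0,0,-23,-0.29,-0.215,0,-1],[0,0,-26.3,-0.34,-0.252,0,-1],[0,0,-26.3,-0.36,-0.267,0,-1]]]' 40
```

```text
clock: 1.1
position: [0.4937, 0.1796, 0.2225]
eef_rot: [0.0, 0.002, 1.0, -0.0]
force: [-0.2, 1.3, -0.1]
gripper_width: 0.0869
gripper_force: 0.0
```

```bash
python3 -m pendant '[[[0,0,0,-0.015,-0.03,0,-1],[0,0,0,-0.03,-0.06,0,-1],[0,0,0,-0.045,-0.09,0,-1],[0,0,0,-0.055,-0.108,0,-1],[0,0,0,-0.058,-0.113,0,-1],[0,0,0,-0.058,-0.113,0,-1],[0,0,0,-0.058,-0.113,0,-1]]]'
python3 - <<'E'
from h import *
cv2.imwrite("pics/top1.png",optics.read_camera("top"));s=optics.read_camera("side");cv2.imwrite("pics/side1.png",s)
cv2.imwrite("pics/sc1.png",cv2.resize(s[90:250,190:370],None,fx=3.5,fy=3.5,interpolation=cv2.INTER_CUBIC))
print(r.state()["position"])
E
```

```text
clock: 1.98
position: [0.55, 0.0721, 0.2224]
eef_rot: [-0.0, -0.001, 1.0, 0.0]
force: [0.5, 0.1, -0.6]
gripper_width: 0.0869
gripper_force: 0.0
[0.5501 0.072  0.2225]
```

View pics/sc1.png

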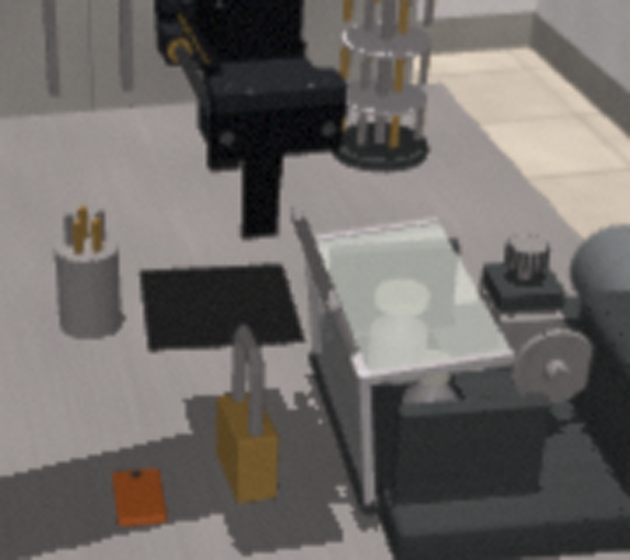

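The fingers hang above the padlock with the narrow side toward the guard bar, so I'll descend around the shackle legs.

```bash
python3 -m pendant '[[[0,0,0,0,-0.002,0.025,-1],[0,0,0,0,-0.002,0.05,-1],[0,0,0,0,-0.002,0.075,-1],[0,0,0,0,-0.002,0.1,-1],[0,0,0,0,-0.002,0.125,-1],[0,0,0,0,-0.002,0.145,-1],[0,0,0,0,-0.002,0.153,-1],[0,0,0,0,-0.002,0.153,-1]]]' 15; python3 -m pendant '[[[0,0,0,0,0,0,0.2],[0,0,0,0,0,0,0.2],[0,0,0,0,0,0,1],[0,0,0,0,0,0,1],[0,0,0,0,0,0,1],[0,0,0,0,0,0,1],[0,0,0,0,0,0,1],[0,0,0,0,0,0,1]]]' 15
```

```text
clock: 3.08
position: [0.5502, 0.0692, 0.0695]
eef_rot: [-0.0, -0.0, 1.0, -0.0]
force: [0.7, -0.1, 0.1]
gripper_width: 0.0871
gripper_force: 0.0
clock: 4.08
position: [0.5506, 0.0692, 0.0697]
eef_rot: [0.0, -0.0, 1.0, 0.0]
force: [0.8, 3.1, 2.8]
gripper_width: 0.0516
gripper_force: 15.1
```

```bash
python3 -m pendant '[[[0,0,0,0,0,0,1],[0,0,0,0,0,0,1],[0,0,0,0.0,0,-0.005,1],[0,0,0,0.002,0,-0.015,1],[0,0,0,0.006,0,-0.03,1],[0,0,0,0.01,0,-0.045,1],[0,0,0,0.014,0,-0.055,1],[0,0,0,0.014,0,-0.055,1]]]' 40
python3 - <<'E'
from h import *
s=optics.read_camera("side")
cv2.imwrite("pics/sc2.png",cv2.resize(s[120:250,190:350],None,fx=3.5,fy=3.5,interpolation=cv2.INTER_CUBIC))
print(r.state()["force"],r.state()["wrist_torque"])
E
```

```text
clock: 5.08
position: [0.5367, 0.0691, 0.1257]
eef_rot: [0.001, -0.0, 1.0, 0.0]
force: [0.7, 0.3, -4.4]
gripper_width: 0.0508
gripper_force: 40.0
[-0.2607  0.0994 -5.4934] [ 0.0824  0.1009 -0.0216]
```

View pics/sc2.png

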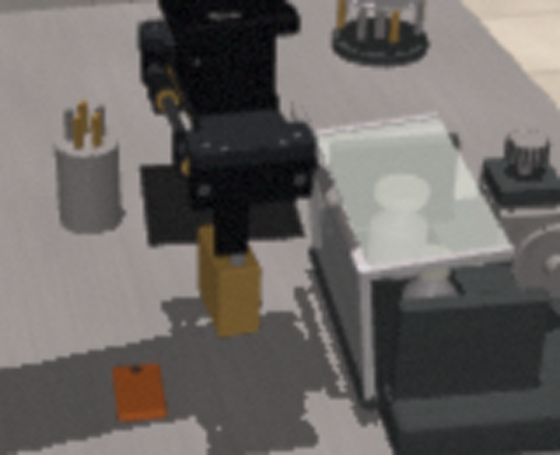

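The padlock hangs upright in the gripper, about 55 mm up. I'll carry it to the mat, moving along y first and then x.

```bash
python3 -m pendant '[[[0,0,0,0,0.02,0,1],[0,0,0,0,0.05,0,1],[0,0,0,0,0.085,0,1],[0,0,0,-0.01,0.12,0,1],[0,0,0,-0.025,0.155,0,1],[0,0,0,-0.038,0.19,0,1],[0,0,0,-0.045,0.218,0,1],[0,0,0,-0.046,0.233,0,1]]]'; python3 -m pendant '[[[0,0,0,0,0,0,1],[0,0,0,0,0,0,1],[0,0,0,0,0,0.012,1],[0,0,0,0,0,0.025,1],[0,0,0,0,0,0.035,1],[0,0,0,0,0,0.042,1],[0,0,0,0,0,0.046,1],[0,0,0,0,0,0.046,1]]]'; python3 -c "
from h import *
print({k:np.round(v,4) for k,v in r.state().items() if k in('position','force','eef_rot','wrist_torque')})"
```

```text
clock: 6.12
position: [0.5814, 0.3048, 0.1233]
eef_rot: [-0.001, -0.001, 1.0, -0.0]
force: [-0.2, -0.6, -4.7]
gripper_width: 0.0508
gripper_force: 40.1
clock: 7.12
position: [0.5823, 0.3019, 0.0783]
eef_rot: [-0.0, -0.0, 1.0, -0.0]
force: [0.1, 0.2, -4.4]
gripper_width: 0.0509
gripper_force: 40.1
{'position': array([0.5823, 0.3019, 0.0783]), 'eef_rot': array([-0.0001, -0.0001,  1.    , -0.0001]), 'force': array([ 0.0768,  0.2495, -4.4277]), 'wrist_torque': array([0.0522, 0.0138, 0.0342])}
```

```bash
python3 -m pendant '[[[0,0,0,0,0,0.001,1],[0,0,0,0,0,0.002,1],[0,0,0,0,0,0.003,1],[0,0,0,0,0,0.004,1],[0,0,0,0,0,0.005,1],[0,0,0,0,0,0.005,1],[0,0,0,0,0,0.005,1]]]'
```

```text
clock: 8.0
position: [0.5825, 0.302, 0.0738]
eef_rot: [0.0, -0.0, 1.0, 0.0]
force: [-1.8, 0.0, -0.4]
gripper_width: 0.0512
gripper_force: 40.1
```

```bash
python3 -m pendant '[[[0,0,0,0,0,0.001,1],[0,0,0,0,0,0.001,1],[0,0,0,0,0,0.001,1]]]' 5; python3 -m pendant '[[[0,0,0,0,0,0,-0.4],[0,0,0,0,0,0,-0.8],[0,0,0,0,0,0,-1],[0,0,0,0,0,0,-1],[0,0,0,0,0,-0.005,-1],[0,0,0,0,0,-0.02,-1],[0,0,0,0,0,-0.04,-1],[0,0,0,0,0,-0.06,-1]]]'; python3 -m pendant '[[[0,0,0,0,0,-0.035,-1],[0,0,0,0,0,-0.07,-1],[0,0,0,0,0,-0.095,-1],[0,0,0,0,-0.03,-0.1,1],[0,0,0,-0.01,-0.08,-0.1,1],[0,0,0,-0.03,-0.13,-0.1,1],[0,0,0,-0.04,-0.18,-0.1,1],[0,0,0,-0.04,-0.2,-0.1,1]]]' 20
python3 - <<'E'
from h import *
t=optics.read_camera("top");cv2.imwrite("pics/top3.png",t);s=optics.read_camera("side");cv2.imwrite("pics/side3.png",s)
a=cv2.resize(t[90:220,120:330],(800,495),interpolation=cv2.INTER_CUBIC);b=cv2.resize(s[90:250,190:370],(630,560),interpolation=cv2.INTER_CUBIC)
cv2.imwrite("pics/sc3.png",b)
print(r.state()["position"],r.state()["joint_pos"])
E
```

```text
clock: 8.38
position: [0.5826, 0.3028, 0.0732]
eef_rot: [0.001, -0.0, 1.0, 0.001]
force: [-1.3, 2.6, 6.3]
gripper_width: 0.0516
gripper_force: 5.0
clock: 9.38
position: [0.5827, 0.3021, 0.1348]
eef_rot: [0.001, -0.0, 1.0, 0.0]
force: [0.5, -0.1, 0.5]
gripper_width: 0.0869
gripper_force: 0.0
clock: 10.38
position: [0.6232, 0.0976, 0.2342]
eef_rot: [0.001, 0.002, 1.0, -0.0]
force: [-0.4, -0.8, 0.1]
gripper_width: 0.0446
gripper_force: 0.0
[0.6227 0.0991 0.2339] [-0.5427  0.2968  0.3959  1.5172 -0.1154  1.3496  1.4297]
```

View pics/sc3.png

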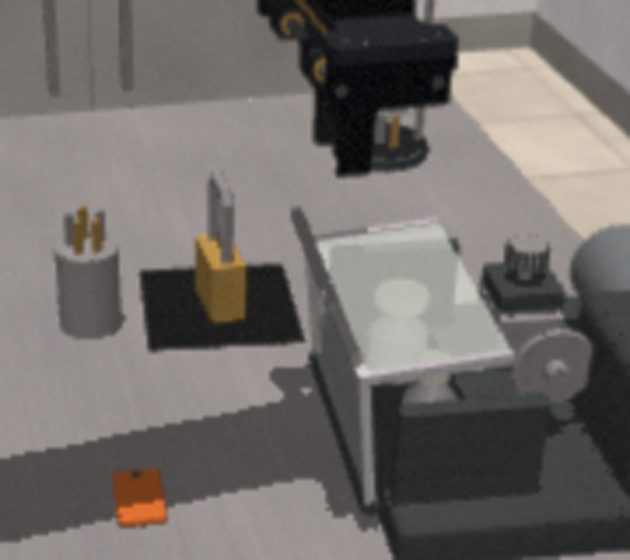

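The padlock stands upright in the middle of the mat, around crop (220,280). Now I'll refine the bar position from the first pictures.

Run:
```python
from h import *
t=cv2.imread("pics/top0.png")
g=cv2.cvtColor(t,cv2.COLOR_BGR2GRAY)
for x in (205,212,220,228,236,244,250): print(x,g[138:160,x])
T=lambda x,y:(120+x/3.8-.37,90+y/3.8-.37)
print(plane("top",T(303,225),.164),plane("top",T(510,238),.164))
for th in (0,.1): # predicted pixel of bar, hinge (.635,.0895), yaw -5.2
  a=np.deg2rad(-5.2);X=np.array([np.cos(a),np.sin(a)]);Y=np.array([-X[1],X[0]])
  for y in(-.065,.065):
    x=-.012*np.cos(th)-.145*np.sin(th);z=.02+.145*np.cos(th)-.012*np.sin(th)
    P=[*(np.array([.635,.0895])+x*X+y*Y),z];print(th,P,proj("top",P),proj("side",P))
```

```text
205 [159 158 158 158 161 175 187 185 158 125 129 136 128 114 104 109 127 141
 146 148 147 145]
212 [158 158 158 158 159 167 182 186 166 124 120 139 140 120  99  93 100 124
 142 148 147 144]
220 [157 158 157 157 157 161 177 190 186 160 126 131 139 130 110  93  98 122
 141 145 146 145]
228 [157 158 157 158 158 158 166 183 189 171 133 121 139 141 125 104  93  99
 122 139 144 144]
236 [159 159 158 158 157 157 161 174 190 189 161 125 127 140 134 110  91  89
  99 123 140 142]
244 [158 159 158 159 158 159 158 167 184 191 177 140 122 139 141 129 106  93
 100 122 138 142]
250 [159 160 159 160 158 158 158 161 177 192 191 164 129 132 140 132 111  92
  96 117 135 142]
[0.6096 0.1561 0.164 ] [0.5998 0.0257 0.164 ]
0 [np.float64(0.6171582695037527), np.float64(0.025855105052335278), np.float64(0.16499999999999998)] [[253.7032 144.9497]] [[292.4038 175.1959]]
0 [np.float64(0.6289405049294641), np.float64(0.15532007687241145), np.float64(0.16499999999999998)] [[199.566  140.7494]] [[281.6906 148.6835]]
0.1 [np.float64(0.6028017041856748), np.float64(0.027161654848038147), np.float64(0.1630776029655518)] [[253.2212 151.0444]] [[286.0281 176.3191]]
0.1 [np.float64(0.6145839396113861), np.float64(0.1566266266681143), np.float64(0.1630776029655518)] [[199.1781 146.8346]] [[275.9878 149.6716]]
```

```bash
python3 -m pendant '[[[0,0,5.2,-0.006,-0.009,0,1],[0,0,5.2,-0.006,-0.009,0,1],[0,0,5.2,-0.006,-0.009,0.03,1],[0,0,5.2,-0.006,-0.009,0.06,1],[0,0,5.2,-0.006,-0.009,0.08,1],[0,0,5.2,-0.006,-0.009,0.088,1],[0,0,5.2,-0.006,-0.009,0.088,1]]]' 20
python3 - <<'E'
from h import *
t=optics.read_camera("top");s=optics.read_camera("side")
cv2.imwrite("pics/sc4.png",np.hstack([cv2.resize(t[110:175,180:280],None,fx=4,fy=4,interpolation=cv2.INTER_CUBIC),cv2.resize(s[120:185,255:355],None,fx=4,fy=4,interpolation=cv2.INTER_CUBIC)]))
print(r.state()["position"],r.state()["force"])
E
```

```text
clock: 11.35
position: [0.6284, 0.0933, 0.1447]
eef_rot: [-0.0, 0.045, 0.999, -0.0]
force: [-0.0, -0.4, 1.2]
gripper_width: 0.0008
gripper_force: 0.0
[0.629  0.0931 0.1456] [-0.1962 -0.4918  0.4214]
```

View pics/sc4.png

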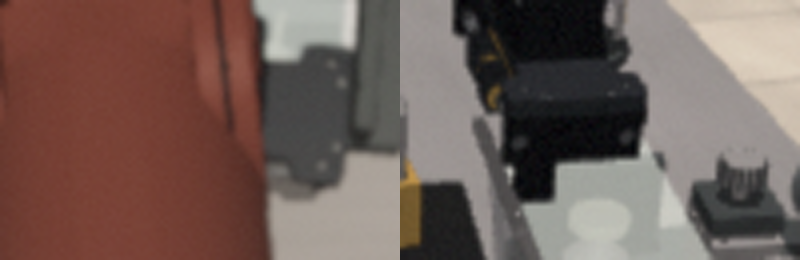

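```bash
python3 -m pendant '[[[0,0,0,0.008,0,-0.004,1],[0,0,0,0.02,0,-0.002,1],[0,0,0,0.032,0,0.001,1],[0,0,0,0.044,0,0.006,1],[0,0,0,0.056,0,0.013,1],[0,0,0,0.067,0,0.021,1],[0,0,0,0.078,0,0.03,1],[0,0,0,0.08,0,0.032,1]]]'
python3 - <<'E'
from h import *
t=optics.read_camera("top");s=optics.read_camera("side")
cv2.imwrite("pics/sc5.png",cv2.resize(s[100:250,200:360],None,fx=3.7,fy=3.7,interpolation=cv2.INTER_CUBIC))
print(r.state()["position"],r.state()["force"])
E
```

```text
clock: 12.45
position: [0.5474, 0.1004, 0.1116]
eef_rot: [-0.001, 0.045, 0.999, -0.0]
force: [0.6, 0.6, 0.6]
gripper_width: 0.0008
gripper_force: 0.2
[0.5482 0.1003 0.1122] [-0.1493  0.6502  0.1811]
```

View pics/sc5.png

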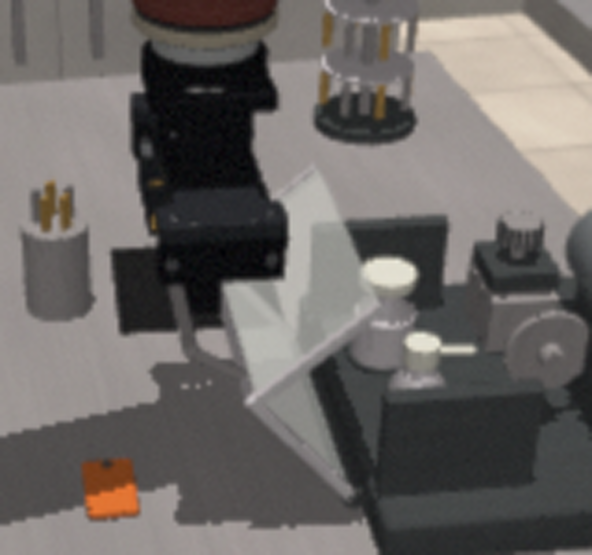

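The guard is about 0.7 rad down, with the finger hooked behind the bar. Next I'll step over the bar and press it down from above.

```bash
python3 -m pendant '[[[0,0,0,0.0,0,-0.015,1],[0,0,0,0,0,-0.033,1],[0,0,0,0.01,0,-0.033,1],[0,0,0,0.02,0,-0.025,1],[0,0,0,0.024,0,-0.015,1],[0,0,0,0.028,0,-0.004,1],[0,0,0,0.033,0,0.003,1],[0,0,0,0.037,0,0.009,1]]]'; python3 -m pendant '[[[0,0,0,0.003,0,0.005,1],[0,0,0,0.006,0,0.010,1],[0,0,0,0.009,0,0.015,1],[0,0,0,0.011,0,0.019,1],[0,0,0,0.013,0,0.022,1],[0,0,0,0.013,0,0.023,1]]]';python3 - <<'E'
from h import *
t=optics.read_camera("top");s=optics.read_camera("side")
cv2.imwrite("pics/sc6.png",cv2.resize(s[100:250,200:360],None,fx=3.7,fy=3.7,interpolation=cv2.INTER_CUBIC))
print(r.state()["position"],r.state()["force"])
E
```

```text
clock: 13.55
position: [0.5115, 0.1034, 0.1028]
eef_rot: [-0.0, 0.045, 0.999, -0.0]
force: [-1.2, 0.3, 1.2]
gripper_width: 0.0003
gripper_force: 0.6
clock: 14.3
position: [0.4986, 0.1047, 0.0804]
eef_rot: [-0.0, 0.045, 0.999, -0.0]
force: [-2.6, 0.4, 3.3]
gripper_width: 0.0004
gripper_force: 1.8
[0.4988 0.1047 0.0806] [0.4494 0.2324 0.1522]
```

```bash
python3 -m pendant '[[[0,0,0,0.001,0,0.002,1],[0,0,0,0.001,0,0.003,1],[0,0,0,0.001,0,0.004,1],[0,0,0,0.001,0,0.005,1],[0,0,0,0.001,0,0.005,1]]]';python3 -m pendant '[[[0,0,0,0,0,0.001,1],[0,0,0,0,0,0.002,1],[0,0,0,0,0,0.003,1],[0,0,0,0,0,0.003,1]]]'
```

```text
clock: 15.02
position: [0.4992, 0.1048, 0.0793]
eef_rot: [0.001, 0.046, 0.999, 0.001]
force: [-15.3, -4.6, 41.3]
gripper_width: 0.0008
gripper_force: 21.1
clock: 15.52
position: [0.4994, 0.1049, 0.0787]
eef_rot: [0.001, 0.046, 0.999, 0.002]
force: [-27.3, -8.1, 72.1]
gripper_width: 0.0003
gripper_force: 36.1
```

View pics/sc6.png

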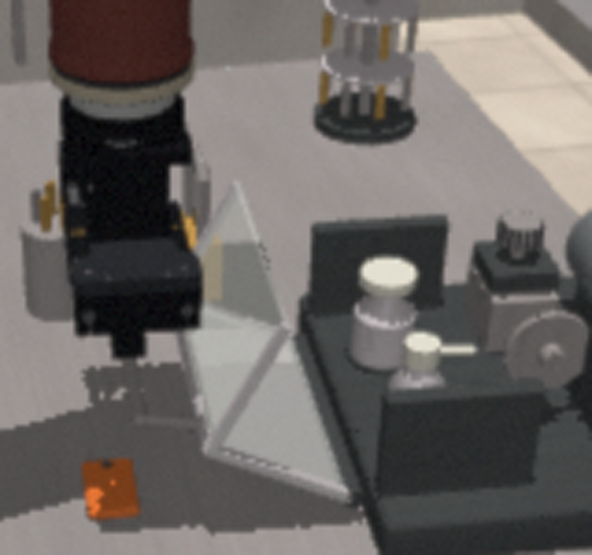

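The guard is on its stop, fully down. I'll back off and measure the cap with the guard open.

```bash
python3 -m pendant '[[[0,0,0,0,0,-0.01,1],[0,0,0,0,0,-0.04,1],[0,0,0,0,0,-0.08,1],[0,0,0,0,0.03,-0.12,1],[0,0,0,0,0.06,-0.15,1],[0,0,0,0,0.08,-0.17,1],[0,0,0,0,0.08,-0.17,1]]]'
python3 - <<'E'
from h import *
t=optics.read_camera("top");s=optics.read_camera("side");cv2.imwrite("pics/top7.png",t);cv2.imwrite("pics/side7.png",s)
def white(n,img,win):
    x0,x1,y0,y1=win; h=cv2.cvtColor(img,cv2.COLOR_BGR2HSV)[y0:y1,x0:x1]
    m=((h[...,2]>185)).astype(np.uint8)
    k,l,st,c=cv2.connectedComponentsWithStats(m)
    print(n,[(st[i].tolist(),(c[i]+[x0,y0]).round(1).tolist()) for i in range(1,k) if st[i,4]>6])
white("top",t,(195,270,90,150));white("side",s,(290,335,160,210))
cv2.imwrite("pics/sc7.png",np.hstack([cv2.resize(t[90:175,180:280],None,fx=4,fy=4,interpolation=cv2.INTER_CUBIC),cv2.resize(s[145:230,255:355],None,fx=4,fy=4,interpolation=cv2.INTER_CUBIC)]))
print(r.state()["position"])
E
```

```text
clock: 16.4
position: [0.5057, 0.1863, 0.2436]
eef_rot: [0.001, 0.044, 0.999, 0.001]
force: [0.3, -0.5, -0.9]
gripper_width: 0.0007
gripper_force: 0.0
top [([49, 23, 9, 17, 77], [248.1, 123.4]), ([11, 26, 15, 15, 177], [212.7, 122.6])]
side [([8, 10, 14, 8, 85], [304.6, 173.2]), ([20, 30, 18, 5, 46], [315.6, 192.5])]
[0.505  0.1835 0.2417]
```

View pics/sc7.png

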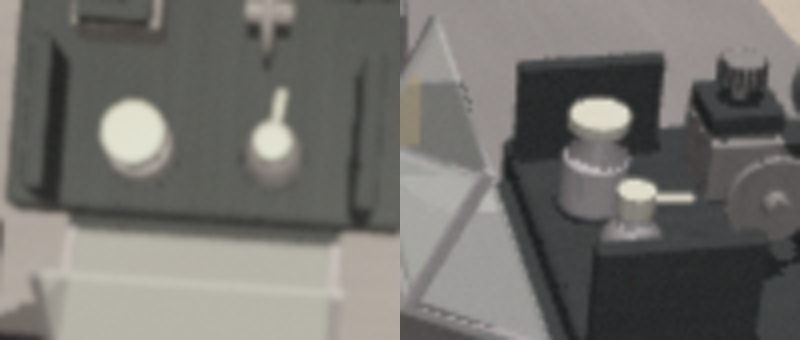

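Lubricant cap with spout: top pixel about (247.6,124.5), side pixel about (313.9,191). Wide cap: (212.7,122.6) and (304.6,173.2).

Run:
```python
from h import *
a=(247.6,124.6)
print("lube",tri(a,(313.9,190.9)),plane("top",a,.105),"clean",tri((212.7,122.6),(304.6,173.2)),plane("top",(212.7,122.6),.105),plane("side",(313.9,190.9),.105))
```

```text
lube (array([0.6782, 0.0404, 0.1055]), np.float64(0.0004251517173661752)) [0.6781 0.0404 0.105 ] clean (array([0.6855, 0.1304, 0.1012]), np.float64(0.00046279195677504753)) [0.6845 0.13   0.105 ] [0.6788 0.0411 0.105 ]
```

```bash
python3 -m pendant '[[[0,0,0,-0.03,-0.02,0,1],[0,0,0,-0.07,-0.048,0,1],[0,0,0,-0.11,-0.075,0,1],[0,0,0,-0.15,-0.103,0,1],[0,0,0,-0.175,-0.12,0,1],[0,0,0,-0.185,-0.127,0,1],[0,0,0,-0.185,-0.127,0.03,1],[0,0,0,-0.185,-0.127,0.06,1]]]'; python3 -m pendant '[[[0,0,0,0,0,0.02,1],[0,0,0,0,0,0.04,1],[0,0,0,0,0,0.054,1],[0,0,0,0,0,0.054,1],[0,0,0,0,0,0.054,1]]]'; python3 -c "
from h import *
s=r.state();print(s['position'],s['force'])"
```

```text
clock: 17.5
position: [0.6773, 0.0411, 0.1813]
eef_rot: [-0.0, 0.045, 0.999, 0.0]
force: [0.1, -0.3, -0.7]
gripper_width: 0.0005
gripper_force: 0.0
clock: 18.12
position: [0.6784, 0.0412, 0.1294]
eef_rot: [0.001, 0.045, 0.999, 0.0]
force: [0.3, -0.9, 0.4]
gripper_width: 0.0005
gripper_force: 0.0
[0.6784 0.0412 0.1294] [ 0.2846 -0.8549  0.3935]
```

```bash
python3 -m pendant '[[[0,0,0,0,0,0.012,1],[0,0,0,0,0,0.02,1],[0,0,0,0,0,0.024,1],[0,0,0,0,0,0.027,1],[0,0,0,0,0,0.029,1],[0,0,0,0,0,0.031,1],[0,0,0,0,0,0.032,1],[0,0,0,0,0,0.032,1]]]'; python3 -m pendant '[[[0,0,0,0,0,0.001,1],[0,0,0,0,0,0.001,1]]]'
```

```text
clock: 19.12
position: [0.6779, 0.0413, 0.0975]
eef_rot: [0.0, 0.045, 0.999, 0.0]
force: [-6.4, -0.2, 9.5]
gripper_width: 0.0004
gripper_force: 5.0
clock: 19.38
position: [0.678, 0.0413, 0.0974]
eef_rot: [0.0, 0.045, 0.999, 0.0]
force: [-9.2, -0.1, 17.2]
gripper_width: 0.0005
gripper_force: 8.1
```

The cap is bottomed out: 8 mm of travel and 17 N. I'll retract and go to the front of the raised hood.

```bash
python3 -m pendant '[[[0,0,0,0,0,-0.005,1],[0,0,0,0,0,-0.012,1],[0,0,0,0,0,-0.03,1],[0,0,0,0,0,-0.06,1],[0,0,0,0,0,-0.1,1],[0,0,0,0,0,-0.13,1],[0,0,0,0.02,0.01,-0.14,1],[0,0,0,0.05,0.02,-0.14,1]]]'; python3 -m pendant '[[[0,0,0,0.03,0.01,0,1],[0,0,0,0.06,0.02,0,1],[0,0,0,0.085,0.025,0,1],[0,0,0,0.085,0.025,0.03,1],[0,0,0,0.085,0.025,0.06,1],[0,0,0,0.085,0.025,0.085,1],[0,0,0,0.085,0.025,0.1,1],[0,0,0,0.085,0.025,0.1,1]]]'
python3 - <<'E'
from h import *
s=optics.read_camera("side");print(r.state()["position"],r.state()["force"])
h=cv2.cvtColor(s,cv2.COLOR_BGR2HSV)[160:210,290:335]
k,l,st,c=cv2.connectedComponentsWithStats((h[...,2]>185).astype(np.uint8));print([(st[i].tolist(),(c[i]+[290,160]).round(1).tolist()) for i in range(1,k) if st[i,4]>6])
cv2.imwrite("pics/side8.png",s)
E
```

```text
clock: 20.38
position: [0.6306, 0.0656, 0.2375]
eef_rot: [0.002, 0.046, 0.999, 0.0]
force: [-1.1, -0.3, 0.1]
gripper_width: 0.0004
gripper_force: 0.0
clock: 21.38
position: [0.5473, 0.0981, 0.1353]
eef_rot: [-0.0, 0.045, 0.999, -0.0]
force: [0.2, -0.9, 0.3]
gripper_width: 0.0003
gripper_force: 0.0
[0.5479 0.0982 0.1362] [-0.144   0.19   -0.4238]
[([8, 10, 14, 8, 87], [304.7, 173.2]), ([9, 26, 6, 2, 8], [301.2, 186.6]), ([20, 30, 18, 5, 47], [315.5, 192.5])]
```

The cap has sprung back to the same pixels as before. Now I'll push the hood shut from the front.

```bash
python3 -m pendant '[[[0,0,0,-0.01,0,0,1],[0,0,0,-0.018,0,0,1],[0,0,0,-0.026,0,0,1],[0,0,0,-0.034,0,0,1],[0,0,0,-0.042,0,0,1],[0,0,0,-0.05,0,0,1],[0,0,0,-0.056,0,0,1],[0,0,0,-0.056,0,0,1]]]'
python3 - <<'E'
from h import *
s=optics.read_camera("side");print(r.state()["position"],r.state()["force"])
cv2.imwrite("pics/sc9.png",cv2.resize(s[100:250,200:360],None,fx=3.7,fy=3.7,interpolation=cv2.INTER_CUBIC))
E
```

```text
clock: 22.42
position: [0.6135, 0.0933, 0.1489]
eef_rot: [0.011, 0.046, 0.999, 0.003]
force: [-6.6, -3.6, 68.8]
gripper_width: 0.0005
gripper_force: 28.5
[0.6135 0.0933 0.1489] [-6.2069 -3.8868 68.1006]
```

View pics/sc9.png

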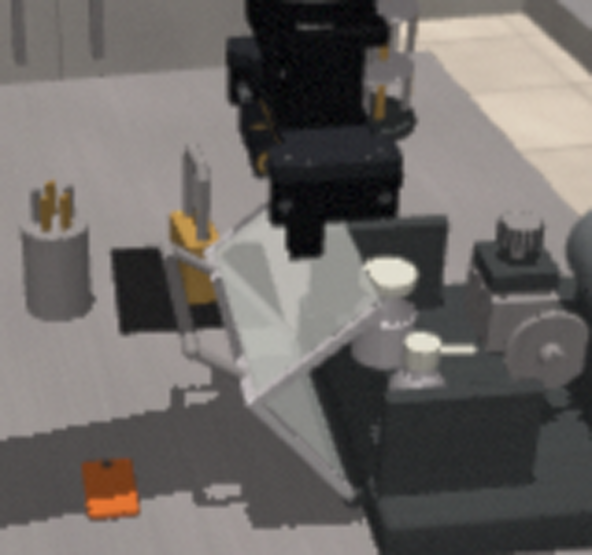

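The push on the hood wedged at about 0.7 rad. I'll unload upward, go over the bar, and push the bar from its front along its arc.

```bash
python3 -m pendant '[[[0,0,0,0.005,0,-0.008,1],[0,0,0,0.01,0,-0.02,1],[0,0,0,0.02,0,-0.04,1],[0,0,0,0.05,0,-0.045,1],[0,0,0,0.08,0,-0.045,1],[0,0,0,0.107,0,-0.045,1],[0,0,0,0.108,0,-0.045,1],[0,0,0,0.108,0,-0.03,1]]]'; python3 -m pendant '[[[0,0,0,0,0,0.02,1],[0,0,0,0,0,0.04,1],[0,0,0,0,0,0.058,1],[0,0,0,0,0,0.058,1]]]'
python3 - <<'E'
from h import *
s=optics.read_camera("side");print(r.state()["position"],r.state()["force"])
cv2.imwrite("pics/sc10.png",cv2.resize(s[100:250,200:360],None,fx=3.7,fy=3.7,interpolation=cv2.INTER_CUBIC))
E
```

```text
clock: 23.48
position: [0.4969, 0.1034, 0.1665]
eef_rot: [0.001, 0.045, 0.999, 0.001]
force: [0.3, 0.1, 0.7]
gripper_width: 0.0005
gripper_force: 0.0
clock: 23.98
position: [0.495, 0.1022, 0.1055]
eef_rot: [-0.002, 0.046, 0.999, -0.001]
force: [0.8, 0.8, -1.0]
gripper_width: 0.0006
gripper_force: 0.0
[0.4957 0.1024 0.1067] [-0.0742  0.5193  0.2651]
```

```bash
python3 -m pendant '[[[0,0,0,-0.01,0,0,1],[0,0,0,-0.018,0,-0.001,1],[0,0,0,-0.026,0,-0.006,1],[0,0,0,-0.034,0,-0.013,1],[0,0,0,-0.043,0,-0.02,1],[0,0,0,-0.052,0,-0.025,1],[0,0,0,-0.06,0,-0.029,1],[0,0,0,-0.06,0,-0.029,1]]]'; python3 -m pendant '[[[0,0,0,-0.008,0,-0.005,1],[0,0,0,-0.016,0,-0.008,1],[0,0,0,-0.024,0,-0.01,1],[0,0,0,-0.032,0,-0.011,1],[0,0,0,-0.04,0,-0.012,1],[0,0,0,-0.044,0,-0.012,1],[0,0,0,-0.044,0,-0.012,1]]]'
```

```text
clock: 25.02
position: [0.5566, 0.0974, 0.1369]
eef_rot: [0.001, 0.045, 0.999, -0.0]
force: [-0.8, 0.7, -0.2]
gripper_width: 0.0001
gripper_force: 0.0
clock: 25.9
position: [0.5997, 0.0934, 0.1484]
eef_rot: [0.0, 0.045, 0.999, -0.0]
force: [0.2, 0.3, -0.2]
gripper_width: 0.0006
gripper_force: 0.0
```

```bash
python3 -m pendant '[[[0,0,0,-0.002,0,0,1],[0,0,0,-0.004,0,0,1],[0,0,0,-0.006,0,0,1],[0,0,0,-0.006,0,0,1]]]'; python3 -c "
from h import *
s=optics.read_camera('side');print(r.state()['position'],r.state()['force'])
cv2.imwrite('pics/sc11.png',cv2.resize(s[100:250,200:360],None,fx=3.7,fy=3.7,interpolation=cv2.INTER_CUBIC))"
```

```text
clock: 26.4
position: [0.6053, 0.0931, 0.1486]
eef_rot: [-0.0, 0.045, 0.999, -0.0]
force: [-1.7, -0.4, 0.8]
gripper_width: 0.0005
gripper_force: 0.9
[0.6053 0.0931 0.1485] [-2.6167  0.0472  0.5387]
```

View pics/sc11.png

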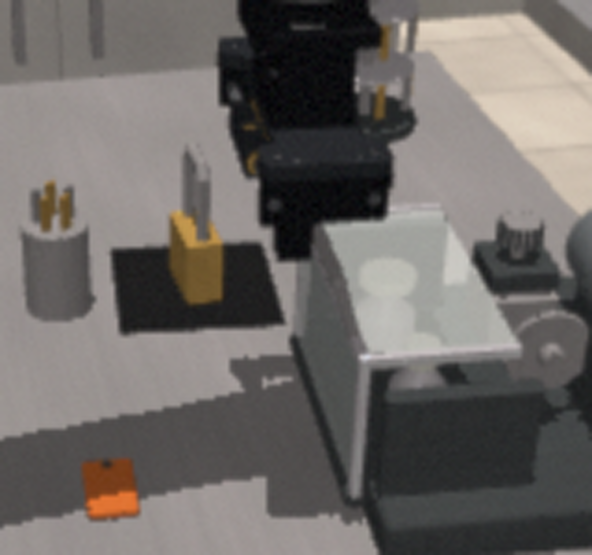

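The guard is nearly shut and the padlock is upright on the mat. I'll keep pushing until it meets the stop.

```bash
python3 -m pendant '[[[0,0,0,-0.001,0,0,1],[0,0,0,-0.002,0,0,1],[0,0,0,-0.003,0,0,1],[0,0,0,-0.003,0,0,1]]]'; python3 -m pendant '[[[0,0,0,-0.001,0,0,1],[0,0,0,-0.002,0,0,1],[0,0,0,-0.002,0,0,1]]]'
```

```text
clock: 26.95
position: [0.6057, 0.093, 0.1484]
eef_rot: [-0.003, 0.045, 0.999, 0.0]
force: [-14.9, 0.2, 10.2]
gripper_width: 0.0003
gripper_force: 7.5
clock: 27.32
position: [0.606, 0.0931, 0.1483]
eef_rot: [-0.005, 0.045, 0.999, 0.0]
force: [-24.3, 0.3, 15.5]
gripper_width: 0.0005
gripper_force: 12.1
```

It is on the stop: 24 N at the expected position. I'll retract and check.

```bash
python3 -m pendant '[[[0,0,0,0.006,0,0,1],[0,0,0,0.02,0,0,1],[0,0,0,0.05,0,0,1],[0,0,0,0.08,0,-0.03,1],[0,0,0,0.1,0,-0.08,1],[0,0,0,0.11,0.0,-0.11,1],[0,0,0,0.11,0.0,-0.11,1],[0,0,0,0.11,0.0,-0.11,1]]]'
python3 - <<'E'
from h import *
s=optics.read_camera("side");t=optics.read_camera("top")
S0=cv2.imread("pics/side0.png");cv2.imwrite("pics/side12.png",s)
def sat(img,w,lo,hi):
    x0,x1,y0,y1=w;h=cv2.cvtColor(img,cv2.COLOR_BGR2HSV)[y0:y1,x0:x1]
    m=cv2.inRange(h,lo,hi);M=cv2.moments(m,True);return (round(M['m10']/max(M['m00'],1)+x0,1),round(M['m01']/max(M['m00'],1)+y0,1),M['m00'])
for n,w,lo,hi in [("tag",(215,245,215,245),(3,120,60),(14,255,255)),("plug",(250,275,250,280),(15,90,60),(30,255,255)),("gauge",(268,322,270,290),(45,80,20),(85,255,255)),("tinblanks",(203,226,145,165),(12,90,50),(30,255,255))]:
    print(n,sat(S0,w,lo,hi),sat(s,w,lo,hi))
print(r.state()["position"],r.state()["force"])
cv2.imwrite("pics/sc12.png",cv2.resize(s[100:290,195:370],None,fx=3,fy=3,interpolation=cv2.INTER_CUBIC))
E
```

```text
clock: 28.32
position: [0.5005, 0.1025, 0.258]
eef_rot: [-0.0, 0.045, 0.999, 0.0]
force: [-0.5, 0.9, -0.7]
gripper_width: 0.0005
gripper_force: 0.0
tag (229.3, 231.7, 208.0) (229.4, 231.8, 213.0)
plug (262.3, 265.8, 323.0) (262.3, 265.7, 324.0)
gauge (295.1, 279.9, 376.0) (295.0, 279.9, 375.0)
tinblanks (214.2, 155.4, 66.0) (214.2, 155.4, 66.0)
[0.5003 0.1023 0.2574] [0.6605 0.6603 0.0606]
```

View pics/sc12.png

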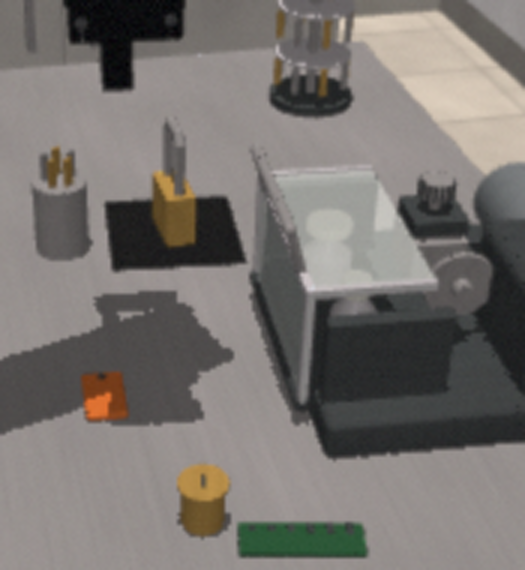

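The guard is shut, the padlock stands upright on the mat, the bystanders have not moved, and the robot is clear of everything.

```bash
python3 -c "
from workcell import job
print(job.job_done())"
```

```text
the job is handed in; nothing more can be done
None
```

The job is handed in at about 28 s: the padlock stands upright on the mat, the lubricant cap was pressed to its stop and sprang back, the guard is fully shut, and the bystanders have not moved; finger contacts peaked at about 77 N at the wrist (limit 120 N).

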